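# Clamp the amplifier case in the tilted repair jig

### The arm

A 6-joint arm with a two-finger parallel gripper is mounted at the origin on the work surface. World frame = base frame: x ahead of the robot, y to its left, z up, the work surface at z = 0. Lengths are in m, angles in rad, forces in N, time in s.
With the tool pointing down it reaches from about 0.4 to 0.825 m from the base axis. Payload 7 kg.
Tool frame: the origin (TCP) lies between the finger pads; the fingertips stand finger_overhang ahead of it and the grasp point (between the pads) lies 11 mm behind it (finger_overhang is the distance from the TCP to the fingertips, in m); z points along the fingers, y is the line along which they close (so a half turn about z gives the same grasp; the last joint's range is limited). The gripper opens to 88 mm and grips with 3 to 60 N. Pads are 19 mm wide; open, the fingers measure 130 mm over their backs; the gripper's body (78 mm by 193 mm) begins 47 mm behind the grasp point.
Start: joints at [-0.998, 0.359, 0.012, 0, -1.224, -0.288], TCP at [0.19, -0.648, 0.235] pointing down, gripper open.
Joint ranges: [-3.07, 3.07], [-1.43, 2.12], [-1.02, 1.25], [-3.03, 1.67], [-3.05, -0], [-3.03, 3.03]. Speed limits (rad/s): [2.39, 2.39, 3.01, 3.14, 3.14, 3.14].

### API

Orientations are given as a unit quaternion [x, y, z, w].
In Python, from cell import * gives the robot as it stands. The module is installed in compiled form; this text tells all that it offers.
- The arm moves only by the tool play_rows, never from a script. Its argument "commands" is a list that holds one entry, the list of rows, each a list of 6 numbers: the shift along the tool's x, y, z in cm, then the turn, a rotation vector about the tool's x, y, z in rad. A call has 1 to 12 rows; each row shifts and turns the commanded pose from where the row before left it, along the tool's axes as they then stand; what a row does not reach is not made up. A row lasts 1/8 s, in which the tool goes at most 62.5 mm and 10.7 degrees, less where a joint would pass 70% of its speed; a pose out of reach is approached as far as the arm can. A call is refused whole if a number of a shift passes 6.25 or a number of a turn 0.188, either way. A call with a gripper value outside its range is refused whole. "hand" is the closure in counts, from 0 (fully open) to 255 (shut), set as the call begins (left out, the last holds). The fingers move at their own pace and stop on an object; the grip force is fixed at half the most. Time passes only in rows, so rows that do not move let the fingers close. It gives the time, the measured TCP pose, the force, the opening and the grip force at its end, in the units of the state.
- state(): the state, without advancing time (a new reading comes with each control period).
- get_image(name): name is "side" or "top" or "wrist"; returns a dict with "pixels" (400x640x3 uint8, blue, green, red), "K" (3x3 intrinsics, pixels), "rvec" (rotation vector, rad) and "tvec" (3), from world to camera coordinates, as OpenCV has them; the wrist camera has in their place "hand_eye" (4x4, takes a point from camera to tool coordinates, whose origin is the TCP and whose axes are the flange's). Camera axes: x right, y down, z forward; pixel columns grow to the right and rows downward; lengths in m; the calibration is good to about 2 mm. A picture is of the moment at which its call begins: read the wrist's pose just before it. There is no depth.
- sign_off(): hands the job in; it is judged then, once.
The state is a dict: "clock": time; "joint_positions": joint angles; "joint_velocities": joint speeds; "effort": joint torques, N m; "eef_pos": TCP position; "eef_rot": TCP orientation; "force": force on the tool from outside, world axes, zero at the start; "ft_torque": the same for the moment, N m; "finger_gap": finger opening in m; "grasp_force": force on a finger pad.
Only numpy, scipy, OpenCV 4.12 (cv2) and the standard library are available. Lean on these libraries where they do the work, as an engineer would, in place of code of your own. Each camera call takes 0.05 s, during which the arm holds its last target. There are 200 camera calls.

### The job

The aluminium amplifier case lies in the tilted repair jig, but the clamp above it is still open. Wind the red-and-black T-handle clockwise, half turn by half turn, taking one end and then the other, until the foot holds the case firmly; as soon as you feel the handle go clearly heavier, stop, for wound much further it would crush the case. Then let go, with the case still where it lay and everything else on the bench left undisturbed.

Things in the scene. Friction and masses are not known exactly. Their poses are not given: they have to be found in the camera images.
- jig: Fixed tilted repair jig: grey base plate 220 x 170 x 14 mm (from x -130 to +90 mm). Origin on the bench surface; x level, away from the robot (within 25 degrees); y level; z up. It carries a screw clamp whose axis leans 35 degrees from vertical, its top leaning away from the robot (the jig's +x), so the handle must be worked by a tool tilted to match: the unit vector up the screw is (0.574, 0, 0.819) in the jig's frame.
- hub (a point): Middle of the T-bar, on the screw axis, at (22, 0, 180) mm in the jig's frame. The handle turns about it and does not shift along the screw. The steel hub is 24 mm across and 24 mm long. Along the screw, 36 mm below this point, is the top of the aluminium bridge bar (150 mm along y, 34 mm wide), with a brass bush 8 mm tall.
- red_end (a point): Middle of the red grip at one end of the T-bar, 45 mm from the hub. The T-bar is 112 mm long, at right angles to the screw. Each end grip is 30 mm long, 13 mm wide (across the bar, in the plane of turning) and 20 mm deep (along the screw).
- black_end (a point): Middle of the black grip at the other end of the T-bar, 45 mm from the hub, same size as the red one.
- handle (a joint): Handle angle (rad), grows clockwise seen from above, driving the sprung foot down 2.5 mm per rad; stops at 0; stays where left. Friction 0.18 N m, either way; once the foot bears, clamping force grows 50 N per rad and the torque by 0.125 N m per rad (0.1 N m more at 40 N, a good clamp). Bed height and start differ: the foot bites 3 to 8.5 rad from the start, to be felt.
- bed: Black sloping bed, 116 x 116 x 10 mm, fixed in the jig, with a ledge along its lower edge; origin at the middle of its top face, axes level like the jig's. It slopes 35 degrees, facing up the screw. Its height varies from start to start.
- case: Loose aluminium amplifier case, 84 (down the slope) x 64 x 28 mm (along the screw), 0.2 to 0.4 kg, resting on the bed against the ledge, under the round presser foot (32 mm across). Origin under it, at the bed's middle.
- case_mid (a point): The centre of the aluminium case.
- meter_mid (a point): Bystander, loose: red hand multimeter lying flat, 150 x 78 x 34 mm. The point is at its middle.
- pliers_mid (a point): Bystander, loose: orange-handled pliers lying flat, 165 mm long. The point is at its middle.
- partbin_mid (a point): Bystander, loose: open blue parts bin, 120 x 85 x 50 mm. The point is at its middle.
- spray_mid (a point): Bystander, loose: green spray can, 56 mm across, 150 mm tall. The point is at its middle.
- spool_mid (a point): Bystander, loose: grey solder spool standing on its flange, 48 mm across, 38 mm tall. The point is at its middle.
- driver_mid (a point): Bystander, loose: orange screwdriver lying flat. The point is at its middle.
- tape_mid (a point): Bystander, loose: white ring of tape lying flat, 68 mm across. The point is at its middle.
There are look-alikes about, which are no part of the job. What is shaped like the case but green or turquoise is not meant.

How it is judged:
By the outcome, as a careful person would: the job done as asked, in the order asked, and still so for the second after the job is handed in, with the robot touching nothing.
It also fails if it takes over 72 s, if anything falls off the work surface, if the arm or the gripper's body presses on something with over 40 N, if the wrist force passes 120 N, or if a joint passes its speed limit or range.

## Working session

There is one attempt and no reset: what is moved stays moved. The work goes in short steps, Python scripts to look and compute and a tool call to move; the robot and the scene stay as the last step left them, time stands still between calls to the robot, and variables do not carry over. Pictures are saved under pics/ and viewed, at most 10 in all, crops included, and the job is handed in when it is done.

Besides the shell and the picture viewer there is one more tool, called after "Call:" as a command line: name --argument value ..., lists and objects as JSON in quotes. play_rows: Moves the arm, as the interface text tells. Its arguments: {"type":"object","properties":{"commands":{"type":"array","items":{"type":"array","items":{"type":"array","items":{"type":"number"}}}},"hand":{"type":"number"}},"required":["commands"]}

```bash
mkdir -p pics; ls
python3 - <<'E'
from cell import *
import cv2
s=state()
print({k:np.round(v,3) if False else v for k,v in s.items()})
for n in("side","top"):
    g=get_image(n); cv2.imwrite(f"pics/{n}0.png",g["pixels"]); print(n,g["K"],g["rvec"],g["tvec"])
E
```

```text
pics
{'clock': 0.0, 'joint_positions': array([-9.97912723e-01,  3.59383327e-01,  1.10621368e-02, -3.68381930e-04,
       -1.22413230e+00, -2.88112446e-01]), 'joint_velocities': array([ 0.0010895 ,  0.00054666,  0.00171289,  0.00012162,  0.00106807,
       -0.00047409]), 'effort': array([ 1.24765243e-04, -5.82720459e+01,  2.93067491e+01,  6.99736297e+00,
        6.94264789e-03, -1.13018880e-04]), 'eef_pos': array([ 0.18948052, -0.64734847,  0.23362314]), 'eef_rot': array([-1.41842813e-01,  9.89888832e-01,  8.25251412e-04, -1.88405458e-04]), 'force': array([-0.06819183,  0.01535826, -0.15748961]), 'ft_torque': array([-0.01399843, -0.06166371,  0.0876955 ]), 'grasp_force': 0.0, 'finger_gap': 0.08781944583339625}
side [[435.04968144   0.         314.87622879]
 [  0.         435.04968144 203.04477418]
 [  0.           0.           1.        ]] [ 0.57849244 -2.72098868  1.09878802] [0.50542726 0.25505463 1.03090411]
top [[508.74150674   0.         329.69066631]
 [  0.         508.74150674 195.87316247]
 [  0.           0.           1.        ]] [ 2.12174652 -2.17001805  0.16020452] [0.02214684 0.5622036  1.20099234]
```

View pics/side0.png

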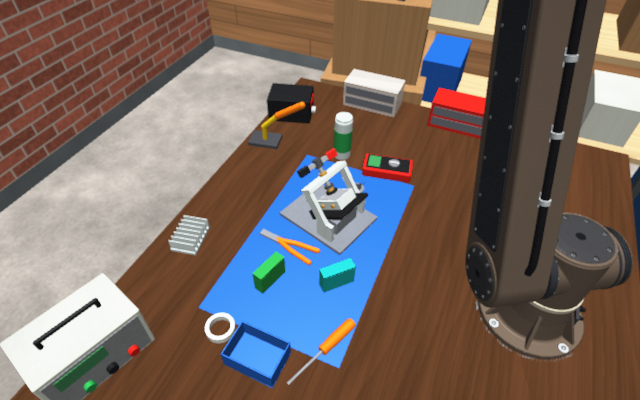

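View pics/top0.png

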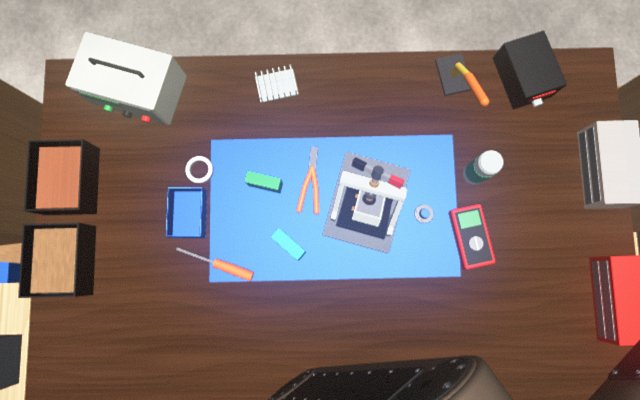

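The side view shows the jig near (330,200), with the red grip at about (330,156) and the black at (305,171). In the top view red is at (397,181), black at (360,163) and the hub at (377,171). Next I triangulate the grips and get the yaw from the grey plate.

```bash
cat > h.py <<'E'
from cell import *
import cv2, numpy as np
from scipy.spatial.transform import Rotation as R
def cam(n):
    g=get_image(n); return g["pixels"],g["K"],cv2.Rodrigues(np.array(g["rvec"]))[0],np.array(g["tvec"]).ravel()
def ray(c,uv):
    _,K,Rm,t=c; d=Rm.T@np.linalg.inv(K)@[uv[0],uv[1],1]; return -Rm.T@t, d/np.linalg.norm(d)
def plane(c,uv,z):
    o,d=ray(c,uv); return o+d*(z-o[2])/d[2]
def tri(c1,u1,c2,u2):
    o1,d1=ray(c1,u1); o2,d2=ray(c2,u2)
    s=np.linalg.lstsq(np.c_[d1,-d2],o2-o1,rcond=None)[0]; a=o1+s[0]*d1;b=o2+s[1]*d2
    return (a+b)/2, np.linalg.norm(a-b)
def proj(c,p):
    q=c[1]@(c[2]@np.asarray(p)+c[3]); return q[:2]/q[2]
def blob(img,kind,box):
    x0,y0,x1,y1=box; p=img[y0:y1,x0:x1].astype(int); b,g,r=p[...,0],p[...,1],p[...,2]
    m={'red':(r>150)&(g<90)&(b<90),'black':(p.max(2)<70),'grey':(p.max(2)-p.min(2)<30)&(g>75)&(g<150)}[kind].astype(np.uint8)
    n,l,s,c=cv2.connectedComponentsWithStats(m); i=1+s[1:,4].argmax()
    return c[i]+[x0,y0], s[i], (l==i).astype(np.uint8)
E
python3 - <<'E'
from h import *
s=cam("side");t=cam("top")
rs=blob(s[0],'red',(318,145,342,166)); bs=blob(s[0],'black',(294,158,315,182))
rt=blob(t[0],'red',(383,170,408,192)); bt=blob(t[0],'black',(347,153,371,171))
for x in (rs,bs,rt,bt): print(x[0],x[1])
r,e=tri(s,rs[0],t,rt[0]); b,e2=tri(s,bs[0],t,bt[0]); print(r,e,b,e2,np.linalg.norm(r-b),(r+b)/2)
g=blob(t[0],'grey',(315,140,420,262)); 
pts=np.argwhere(g[2])[:,::-1]+[315,140]
w=np.array([plane(t,p,0.014)[:2] for p in pts]).astype(np.float32)
print(g[1],cv2.minAreaRect(w), cv2.boxPoints(cv2.minAreaRect(w)))
for n,c,bx in(("s",s,(270,140,400,250)),("t",t,(310,135,430,265))):
    pass
cv2.imwrite("pics/c1.png",np.hstack([cv2.resize(s[0][130:260,270:400],(400,400),interpolation=2),cv2.resize(t[0][135:265,305:435],(400,400),interpolation=2)]))
E
```

```text
Traceback (most recent call last):
  File "h.py", line 19, in blob
    n,l,s,c=cv2.connectedComponentsWithStats(m); i=1+s[1:,4].argmax()
                                                     ~~~~~~~~~~~~~~^^
ValueError: attempt to get argmax of an empty sequence
```

```bash
sed -i "s/(r>150)&(g<90)&(b<90)/(r-g>70)\&(r-b>70)/; s/p.max(2)<70/p.max(2)<85/" h.py
cat > m.py <<'E'
from h import *
s=cam("side");t=cam("top")
print(s[0][171,305],t[0][163,360],t[0][181,397],t[0][240,345])
cv2.imwrite("pics/c1.png",np.hstack([cv2.resize(s[0][130:260,270:400],(400,400),interpolation=2),cv2.resize(t[0][135:265,305:435],(400,400),interpolation=2)]))
rs=blob(s[0],'red',(318,145,342,166)); bs=blob(s[0],'black',(294,158,315,182))
rt=blob(t[0],'red',(383,170,408,192)); bt=blob(t[0],'black',(347,153,371,171))
for x in (rs,bs,rt,bt): print(x[0],x[1])
r,e=tri(s,rs[0],t,rt[0]); b,e2=tri(s,bs[0],t,bt[0]); print(r,e,b,e2,np.linalg.norm(r-b),(r+b)/2)
g=blob(t[0],'grey',(315,140,420,262)); 
pts=np.argwhere(g[2])[:,::-1]+[315,140]
w=np.array([plane(t,p,0.014)[:2] for p in pts]).astype(np.float32)
print(g[1],cv2.minAreaRect(w), cv2.boxPoints(cv2.minAreaRect(w)))
E
python3 m.py
```

```text
[33 32 30] [118  85  80] [130 102 240] [208 179 173]Traceback (most recent call last):
  File "m.py", line 6, in <module>
    rt=blob(t[0],'red',(383,170,408,192)); bt=blob(t[0],'black',(347,153,371,171))
                                              ~~~~^^^^^^^^^^^^^^^^^^^^^^^^^^^^^^^^
  File "h.py", line 19, in blob
    n,l,s,c=cv2.connectedComponentsWithStats(m); i=1+s[1:,4].argmax()
                                                     ~~~~~~~~~~~~~~^^
ValueError: attempt to get argmax of an empty sequence
```

View pics/c1.png

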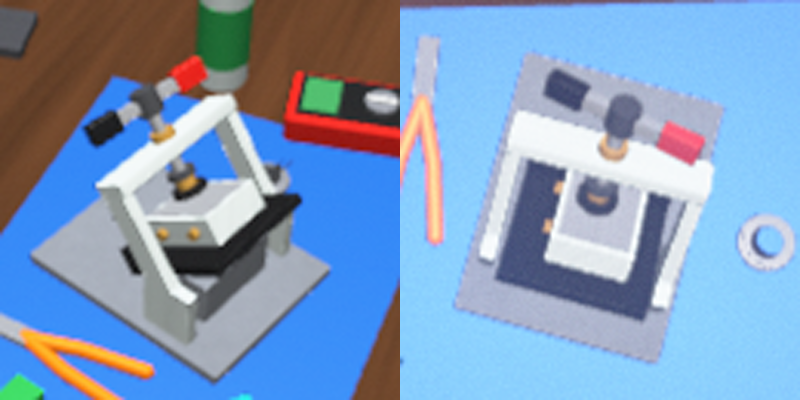

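The crop shows the handle clear above the bridge: black grip at top-view (360,164), red at (397,181), and the plate corners at (347,153), (410,168), (389,252) and (323,235).

```bash
sed -i "s/p.max(2)<85/p.max(2)<(85 if x0<320 else 135)/" h.py
cat > m.py <<'E'
from h import *
s=cam("side");t=cam("top")
rs=blob(s[0],'red',(318,145,342,166)); bs=blob(s[0],'black',(294,158,315,182))
rt=blob(t[0],'red',(383,170,408,192)); bt=blob(t[0],'black',(347,153,368,173))
for x in (rs,bs,rt,bt): print(x[0],x[1])
r,e=tri(s,rs[0],t,rt[0]); b,e2=tri(s,bs[0],t,bt[0]); print(r,e,b,e2,np.linalg.norm(r-b),(r+b)/2)
P=np.array([plane(t,p,.014)[:2] for p in [(346.6,152.9),(409.6,168.5),(388.8,252),(323.5,234.8)]])
print(P)
d=(P[0]-P[3])+(P[1]-P[2]); yaw=np.arctan2(d[1],d[0]); d2=(P[0]-P[1])+(P[3]-P[2]); yaw2=np.arctan2(d2[1],d2[0])-np.pi/2
print("sizes",[np.linalg.norm(P[i]-P[(i+1)%4]) for i in range(4)],"yaw",yaw,yaw2)
y=(yaw+yaw2)/2; x=np.array([np.cos(y),np.sin(y)]); c=P.mean(0)
print("hub",c+x*.042, "origin",c+x*.02)
Q=[proj(s,[*(p),.014]) for p in P]; print(np.round(Q,1))
E
python3 m.py
```

```text
[330.85714286 153.43877551] [ 6  3 14 12 98]
[303.5        171.31081081] [ 4  8 12 11 74]
[395.76229508 180.81967213] [  6   5  15  13 122]
[358.4137931  163.82758621] [  5   5  14  13 116]
[ 0.56911183 -0.13394767  0.18676217] 0.003305096249983738 [ 0.61153345 -0.05521866  0.17284834] 0.002938116214791527 0.09050660207561195 [ 0.59032264 -0.09458317  0.17980525]
[[ 0.67545351 -0.03581815]
 [ 0.6317205  -0.19323252]
 [ 0.42400966 -0.13263194]
 [ 0.46984253  0.02685962]]
sizes [np.float64(0.163376427529108), np.float64(0.21637057346387276), np.float64(0.16594640453403986), np.float64(0.21495203596291979)] yaw -0.28986190190832734 -0.2754421896719119
hub [ 0.59058995 -0.09541969] origin [ 0.56946293 -0.08928381]
[[280.4 211.1]
 [316.9 180.7]
 [375.9 214.8]
 [339.8 250.8]]
```

```bash
cat > geo.py <<'E'
from h import *
hub=np.array([.5905,-.095,.180]); psi=-.283
ez=np.array([.574*np.cos(psi),.574*np.sin(psi),.819]); ez/=np.linalg.norm(ez)
ey=np.array([-np.sin(psi),np.cos(psi),0]); e2=np.cross(ey,ez)  # e2: away/down-slope
def bar(a): return -ey*np.cos(a)-e2*np.sin(a)   # clockwise angle from 'right'
def Rt(a): # tool x outward
    z=-ez; x=bar(a); return np.c_[x,np.cross(z,x),z]
def barang(r): d=r-hub; return np.arctan2(-d@e2,-d@ey)
def pose():
    s=state(); return np.array(s["eef_pos"]),R.from_quat(s["eef_rot"]).as_matrix(),s
def torque(s,p): # about screw, clockwise resisted -> positive
    F=-np.array(s["force"]); return -np.dot(np.cross(p-hub,F),ez)
E
python3 - <<'E'
from geo import *
r=np.array([.5691,-.1339,.1868]);b=np.array([.6115,-.0552,.1728])
print("along screw",(r-hub)@ez,(b-hub)@ez,"ang",barang(r),barang(b)-np.pi)
t=cam("top"); print("can top",plane(t,(490,162),.15), "meter",plane(t,(473,237),.034))
a=barang(r-b+hub); print(a)
p,Rc,s=pose(); T=Rt(a)
h=hub+.045*bar(a)+ez*.10
via=h+[0,0,.06]
print("hover",h,"shift tool cm",100*Rc.T@(via-p)); 
print("rotvec tool",R.from_matrix(Rc.T@T).as_rotvec())
print("after rot shift cm",100*T.T@(h-via))
E
```

```text
along screw 9.199300331546087e-06 -0.0007014383841378771 ang 0.26664196274263524 -6.0270502889780015
can top [ 0.61536757 -0.35223226  0.15      ] meter [ 0.45491983 -0.33612152  0.034     ]
0.2613506455923863
hover [ 0.62432831 -0.15011019  0.26856361] shift tool cm [-55.70119649  35.54916939  -9.40336894]
rotvec tool [-0.50425023  0.36945512 -0.71795528]
after rot shift cm [-0.88977446 -3.32665402  4.91341779]
```

Call:
play_rows --commands '[[[-4.6,3.0,-1.2,0,0,0],[-4.6,3.0,-1.2,0,0,0],[-4.6,3.0,-1.2,0,0,0],[-4.6,3.0,-0.6,0,0,0],[-4.6,3.0,-0.6,0,0,0],[-4.6,3.0,-0.6,0,0,0],[-4.6,3.0,-0.6,0,0,0],[-4.6,3.0,-0.6,0,0,0],[-4.6,3.0,-0.6,0,0,0],[-4.6,3.0,-0.6,0,0,0],[-4.6,3.0,-0.6,0,0,0],[-4.6,3.0,-0.6,0,0,0]]]'

```text
clock: 1.95
eef_pos: [0.6192, -0.1456, 0.3251]
eef_rot: [-0.142, 0.99, -0.0, 0.0]
force: [-0.4, -1.1, 0.1]
finger_gap: 0.0875
grasp_force: 0.0
```

Call:
play_rows --commands '[[[0,0,0,-0.084,0.0615,-0.12],[0,0,0,-0.084,0.0615,-0.12],[0,0,0,-0.084,0.0615,-0.12],[0,0,0,-0.084,0.0615,-0.12],[0,0,0,-0.084,0.0615,-0.12],[0,0,0,-0.084,0.0615,-0.12],[0,0,0,0,0,0],[0,0,0,0,0,0]]]' --hand 196

```text
clock: 2.95
eef_pos: [0.6185, -0.1473, 0.3245]
eef_rot: [-0.468, 0.831, 0.214, -0.21]
force: [-0.5, -0.3, -0.6]
finger_gap: 0.0209
grasp_force: 0.0
```

```bash
cat > go.py <<'E'
from geo import *
import sys
a=float(sys.argv[1]); up=float(sys.argv[2]); r=float(sys.argv[3]) if len(sys.argv)>3 else .045
p,Rc,s=pose(); T=Rt(a); g=hub+r*bar(a)+ez*up
print("q",np.round(s["joint_positions"],2),"clk",s["clock"],"gap",s["finger_gap"],"F",np.round(s["force"],2))
print("shift cm",np.round(100*Rc.T@(g-p),2),"rotvec",np.round(R.from_matrix(Rc.T@T).as_rotvec(),3))
E
python3 go.py .261 .10
```

```text
q [-0.02  0.65  0.61 -0.17 -2.12 -0.57] clk 2.95 gap 0.020894022663534222 F [-0.54 -0.28 -0.58]
shift cm [-0.86 -3.63  4.22] rotvec [-0.002  0.    -0.   ]
```

Call:
play_rows --commands '[[[-0.4,-1.8,2.1,0,0,0],[-0.46,-1.83,2.1,0,0,0],[0,0,0,0,0,0],[0,0,0,0,0,0]]]'

```text
clock: 3.45
eef_pos: [0.6243, -0.1503, 0.2711]
eef_rot: [-0.469, 0.831, 0.214, -0.209]
force: [0.2, 0.6, 0.9]
finger_gap: 0.0203
grasp_force: 0.0
```

```bash
python3 go.py .261 -.008
python3 - <<'E'
from geo import *
p,Rc,s=pose(); g=get_image("wrist"); H=np.array(g["hand_eye"]); im=g["pixels"].copy()
def pw(x):
    c=np.linalg.inv(H)@np.r_[Rc.T@(x-p),1]; q=g["K"]@c[:3]; return q[:2]/q[2]
b=bar(.261)
for x in (hub,hub+.045*b,hub-.045*b): 
    q=pw(x); print(q); cv2.drawMarker(im,tuple(int(v) for v in q),(0,255,255),0,12,1)
cv2.imwrite("pics/w1.png",im)
E
```

```text
q [-0.02  0.68  0.54 -0.16 -2.02 -0.55] clk 3.45 gap 0.0202880817576141 F [0.23 0.65 0.9 ]
shift cm [-0.05 -0.09 11.  ] rotvec [-0.004  0.001  0.001]
[318.05522458 257.51538596]
[318.09207206 203.4845732 ]
[318.0218801 306.4096114]
```

View pics/w1.png

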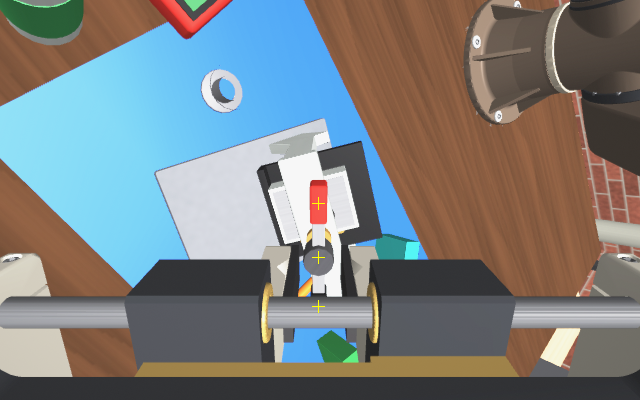

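The wrist view shows the red grip centred at (318,203), under its predicted mark, and the hub at (318,258) also matches. I can go straight down.

Call:
play_rows --commands '[[[0,0,3,0,0,0],[0,0,3,0,0,0],[0,-0.05,2.5,0,0,0],[0,-0.05,1.5,0,0,0],[0,0,0.9,0,0,0],[0,0,0,0,0,0],[0,0,0,0,0,0]]]'

```text
clock: 4.38
eef_pos: [0.5655, -0.1332, 0.1798]
eef_rot: [-0.469, 0.831, 0.214, -0.21]
force: [0.4, 0.1, -0.4]
finger_gap: 0.0199
grasp_force: 0.0
```

```bash
cat > st.py <<'E'
from geo import *
p,Rc,s=pose(); c=p-Rc[:,2]*.008
F=np.array(s["force"]); d=p-hub; 
print("clk",s["clock"],"q",np.round(s["joint_positions"],2),"F tool",np.round(Rc.T@F,2),"M tool",np.round(Rc.T@np.array(s["ft_torque"]),3),"toolang",round(barang(hub+Rc[:,0]),3),"posang",round(barang(p),3),"r",round(np.hypot(d@e2,d@ey),4),"up",round(d@ez,4),"tau",round(torque(s,c),3))
E
python3 st.py
```

```text
clk 4.375 q [-0.    0.62  0.24 -0.16 -1.77 -0.52] F tool [-0.37 -0.43  0.15] M tool [ 1.773 -0.467 -0.006] toolang 0.259 posang 0.242 r 0.045 up -0.0078 tau 0.02
```

Call:
play_rows --commands '[[[-0.05,0.672,0,0,0,0.15],[-0.05,0.672,0,0,0,0.15],[-0.05,0.672,0,0,0,0.15],[-0.05,0.672,0,0,0,0.15]]]'

```text
clock: 4.88
eef_pos: [0.5515, -0.1149, 0.1921]
eef_rot: [-0.2, 0.933, 0.142, -0.264]
force: [1.1, -2.6, -2.9]
finger_gap: 0.0207
grasp_force: 1.7
```

```bash
python3 st.py
```

```text
clk 4.875 q [ 0.02  0.59  0.21 -0.17 -1.77 -1.15] F tool [-0.96 -3.65  1.36] M tool [ 2.425 -1.667 -0.044] toolang 0.865 posang 0.833 r 0.0447 up -0.0084 tau 0.164
```

Call:
play_rows --commands '[[[-0.05,0.672,0,0,0,0.15],[-0.05,0.672,0,0,0,0.15],[-0.05,0.672,0,0,0,0.15],[-0.05,0.672,0,0,0,0.15],[-0.05,0.672,0,0,0,0.15]]]'

```text
clock: 5.5
eef_pos: [0.5516, -0.0827, 0.1986]
eef_rot: [0.155, 0.941, 0.035, -0.298]
force: [-1.1, -3.5, -1.4]
finger_gap: 0.0206
grasp_force: 1.6
```

```bash
python3 st.py
```

```text
clk 5.5 q [ 0.06  0.57  0.2  -0.2  -1.78 -1.94] F tool [-0.96 -3.64  1.19] M tool [ 0.985 -2.671  0.009] toolang 1.615 posang 1.592 r 0.0441 up -0.0082 tau 0.161
```

Call:
play_rows --commands '[[[-0.05,0.672,0,0,0,0.15],[-0.05,0.672,0,0,0,0.15],[-0.05,0.672,0,0,0,0.15],[-0.05,0.672,0,0,0,0.15],[-0.05,0.672,0,0,0,0.15],[-0.05,0.672,0,0,0,0.15]]]'

```text
clock: 6.25
eef_pos: [0.5755, -0.0539, 0.1883]
eef_rot: [0.549, 0.78, -0.098, -0.284]
force: [-1.1, -3.2, 1.5]
finger_gap: 0.0203
grasp_force: 1.5
```

```bash
python3 st.py
```

```text
clk 6.25 q [ 0.1   0.61  0.25 -0.22 -1.79 -2.88] F tool [-2.2  -2.81 -1.12] M tool [-0.456 -2.013  0.015] toolang 2.515 posang 2.507 r 0.0438 up -0.008 tau 0.124
```

Call:
play_rows --commands '[[[-0.014,-0.36,0,0,0,-0.08],[0,0,-2.5,0,0,0],[0,0,-2.5,0,0,0],[-0.069,-0.782,0,0,0,-0.1747],[-0.069,-0.782,0,0,0,-0.1747],[-0.069,-0.782,0,0,0,-0.1747],[-0.069,-0.782,0,0,0,-0.1747],[-0.069,-0.782,0,0,0,-0.1747],[-0.069,-0.782,0,0,0,-0.1747],[-0.069,-0.782,0,0,0,-0.1747],[-0.069,-0.782,0,0,0,-0.1747],[-0.069,-0.782,0,0,0,-0.1747]]]'

```text
clock: 7.75
eef_pos: [0.5791, -0.1229, 0.2334]
eef_rot: [-0.207, 0.931, 0.144, -0.263]
force: [0.5, -0.7, 0.2]
finger_gap: 0.0201
grasp_force: 0.0
```

Call:
play_rows --commands '[[[-0.069,-0.782,0,0,0,-0.1747],[-0.069,-0.782,0,0,0,-0.1747],[-0.069,-0.782,0,0,0,-0.1747],[-0.069,-0.782,0,0,0,-0.1747],[-0.069,-0.782,0,0,0,-0.1747],[-0.069,-0.782,0,0,0,-0.1747],[-0.069,-0.782,0,0,0,-0.1747],[-0.069,-0.782,0,0,0,-0.1747],[-0.069,-0.782,0,0,0,-0.1747],[0,0,0,0,0,0],[0,0,0,0,0,0]]]'

```text
clock: 9.12
eef_pos: [0.6274, -0.1415, 0.1967]
eef_rot: [0.802, -0.516, -0.288, 0.086]
force: [0.4, 0.6, 0.6]
finger_gap: 0.02
grasp_force: 0.0
```

```bash
python3 st.py; python3 go.py -.71 .042
cat > w.py <<'E'
from geo import *
import sys
p,Rc,s=pose(); g=get_image("wrist"); H=np.array(g["hand_eye"]); im=g["pixels"].copy()
b=bar(float(sys.argv[1]))
for x in (hub,hub+.045*b,hub-.045*b): 
    c=np.linalg.inv(H)@np.r_[Rc.T@(x-p),1]; q=g["K"]@c[:3]; q=q[:2]/q[2]; cv2.drawMarker(im,tuple(int(v) for v in q),(0,255,255),0,12,1)
cv2.imwrite(sys.argv[2],im[100:400,150:490])
E
python3 w.py -.71 pics/w2.png
```

```text
clk 9.125 q [-0.01  0.72  0.45 -0.16 -1.89  0.44] F tool [-0.6  -0.28 -0.58] M tool [ 1.37   1.175 -0.041] toolang -0.711 posang -0.719 r 0.0456 up 0.0415 tau 0.013
q [-0.01  0.72  0.45 -0.16 -1.89  0.44] clk 9.125 gap 0.020034150676584355 F [0.35 0.56 0.58]
shift cm [-0.06  0.04 -0.05] rotvec [-0.001 -0.001  0.001]
```

View pics/w2.png

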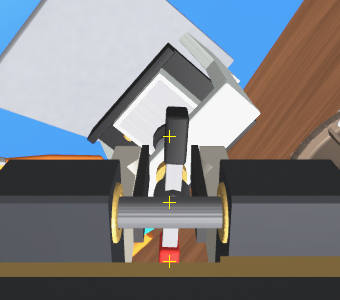

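The wrist crop shows the black grip at (176,125), about 6 px (3.5 mm) right of its mark at (169,136). The handle is therefore ~0.08 rad further on; I'll arc the tool to match and descend.

Call:
play_rows --commands '[[[-0.07,0.36,0,0,0,0.08],[0,0,2,0,0,0],[0,0,1.7,0,0,0],[0,0,1.25,0,0,0],[0,0,0,0,0,0],[0,0,0,0,0,0]]]'

```text
clock: 9.93
eef_pos: [0.5975, -0.1347, 0.1582]
eef_rot: [0.782, -0.546, -0.284, 0.097]
force: [0.4, -0.3, 0.9]
finger_gap: 0.0201
grasp_force: 0.0
```

```bash
python3 st.py
```

```text
clk 9.925 q [-0.01  0.69  0.31 -0.16 -1.78  0.37] F tool [ 0.05  0.22 -0.94] M tool [1.455 1.024 0.032] toolang -0.635 posang -0.643 r 0.0451 up -0.0076 tau -0.01
```

Call:
play_rows --commands '[[[-0.05,0.672,0,0,0,0.15],[-0.05,0.672,0,0,0,0.15],[-0.05,0.672,0,0,0,0.15],[-0.05,0.672,0,0,0,0.15]]]'

```text
clock: 10.42
eef_pos: [0.5757, -0.1375, 0.1719]
eef_rot: [-0.584, 0.754, 0.242, -0.176]
force: [0.8, -1.3, -3.6]
finger_gap: 0.0203
grasp_force: 1.7
```

```bash
python3 st.py
```

```text
clk 10.425 q [-0.01  0.65  0.26 -0.16 -1.77 -0.23] F tool [ 1.13 -2.94  2.32] M tool [ 3.135  0.346 -0.035] toolang -0.03 posang -0.061 r 0.045 up -0.0079 tau 0.131
```

Call:
play_rows --commands '[[[-0.05,0.672,0,0,0,0.15],[-0.05,0.672,0,0,0,0.15],[-0.05,0.672,0,0,0,0.15]]]'

```text
clock: 10.8
eef_pos: [0.561, -0.1297, 0.1835]
eef_rot: [-0.401, 0.866, 0.197, -0.226]
force: [0.6, -2.1, -2.8]
finger_gap: 0.0201
grasp_force: 1.7
```

```bash
python3 st.py
```

```text
clk 10.8 q [ 0.    0.61  0.23 -0.16 -1.77 -0.69] F tool [ 0.63 -3.11  1.66] M tool [ 2.996 -0.581 -0.045] toolang 0.421 posang 0.394 r 0.045 up -0.0078 tau 0.14
```

Call:
play_rows --commands '[[[-0.05,0.672,0,0,0,0.15],[-0.05,0.672,0,0,0,0.15],[-0.05,0.672,0,0,0,0.15]]]'

```text
clock: 11.18
eef_pos: [0.5514, -0.1145, 0.1929]
eef_rot: [-0.198, 0.933, 0.141, -0.265]
force: [0.0, -3.3, -1.7]
finger_gap: 0.0202
grasp_force: 1.7
```

```bash
python3 st.py
```

```text
clk 11.175 q [ 0.02  0.59  0.21 -0.17 -1.77 -1.16] F tool [ 0.67 -3.58  0.88] M tool [ 2.41  -1.482 -0.041] toolang 0.871 posang 0.849 r 0.0449 up -0.0078 tau 0.16
```

Call:
play_rows --commands '[[[-0.05,0.672,0,0,0,0.15],[-0.05,0.672,0,0,0,0.15],[-0.05,0.672,0,0,0,0.15]]]'

```text
clock: 11.55
eef_pos: [0.5492, -0.0952, 0.1984]
eef_rot: [0.016, 0.954, 0.079, -0.29]
force: [0.2, -2.9, -1.9]
finger_gap: 0.0204
grasp_force: 1.6
```

```bash
python3 st.py
```

```text
clk 11.55 q [ 0.05  0.57  0.2  -0.19 -1.78 -1.63] F tool [-1.15 -3.16  1.02] M tool [ 1.601 -2.326 -0.014] toolang 1.321 posang 1.304 r 0.0446 up -0.0077 tau 0.142
```

Call:
play_rows --commands '[[[-0.05,0.672,0,0,0,0.15],[-0.05,0.672,0,0,0,0.15]]]'

```text
clock: 11.8
eef_pos: [0.5519, -0.0822, 0.1993]
eef_rot: [0.158, 0.941, 0.034, -0.298]
force: [1.4, -2.8, -1.4]
finger_gap: 0.0202
grasp_force: 1.7
```

```bash
python3 st.py
```

```text
clk 11.8 q [ 0.06  0.57  0.21 -0.2  -1.78 -1.95] F tool [-2.6  -2.17 -0.07] M tool [ 1.099 -2.905 -0.042] toolang 1.621 posang 1.606 r 0.0443 up -0.0075 tau 0.098
```

Call:
play_rows --commands '[[[-0.05,0.672,0,0,0,0.15],[-0.05,0.672,0,0,0,0.15],[-0.05,0.672,0,0,0,0.15]]]'

```text
clock: 12.18
eef_pos: [0.5614, -0.0652, 0.1963]
eef_rot: [0.364, 0.882, -0.033, -0.298]
force: [-0.9, -4.9, -0.7]
finger_gap: 0.0204
grasp_force: 2.1
```

```bash
python3 st.py
```

```text
clk 12.175 q [ 0.08  0.58  0.22 -0.21 -1.78 -2.42] F tool [-3.13 -3.92  0.29] M tool [ 0.585 -2.912  0.006] toolang 2.071 posang 2.055 r 0.0441 up -0.0074 tau 0.175
```

Call:
play_rows --commands '[[[-0.05,0.672,0,0,0,0.15],[-0.05,0.672,0,0,0,0.15],[-0.05,0.672,0,0,0,0.15]]]'

```text
clock: 12.55
eef_pos: [0.5756, -0.054, 0.1891]
eef_rot: [0.551, 0.778, -0.099, -0.284]
force: [-1.9, -5.6, 2.0]
finger_gap: 0.0202
grasp_force: 2.5
```

```bash
python3 st.py
```

```text
clk 12.55 q [ 0.1   0.61  0.26 -0.22 -1.79 -2.88] F tool [-4.03 -4.5  -1.49] M tool [ 0.209 -2.737 -0.032] toolang 2.521 posang 2.499 r 0.0439 up -0.0073 tau 0.201
```

The handle has gone heavier: pad force rose from 1.65 to 2.1 to 2.5 N, which puts it about 0.7 rad past the bite (~36 N). I'll add a little more, about 0.2 rad.

Call:
play_rows --commands '[[[-0.04,0.45,0,0,0,0.04],[-0.05,0.45,0,0,0,0.04]]]'

```text
clock: 12.8
eef_pos: [0.5822, -0.0508, 0.1852]
eef_rot: [0.58, 0.757, -0.11, -0.281]
force: [-5.8, 0.4, 8.1]
finger_gap: 0.0207
grasp_force: 4.6
```

```bash
python3 st.py
```

```text
clk 12.8 q [ 0.1   0.62  0.27 -0.22 -1.79 -2.96] F tool [ 3.75 -8.66 -3.38] M tool [1.754 0.162 0.169] toolang 2.597 posang 2.687 r 0.0446 up -0.0073 tau 0.4
```

Call:
play_rows --commands '[[[0,-0.3,0,0,0,0],[0,-0.15,0,0,0,0],[0,0,0,0,0,0]]]'

```text
clock: 13.18
eef_pos: [0.5794, -0.0516, 0.186]
eef_rot: [0.58, 0.757, -0.109, -0.28]
force: [0.6, -0.1, 0.0]
finger_gap: 0.0201
grasp_force: 0.0
```

```bash
python3 st.py
```

```text
clk 13.175 q [ 0.1   0.62  0.26 -0.22 -1.79 -2.96] F tool [-0.19  0.45 -0.34] M tool [-1.623 -1.065  0.021] toolang 2.594 posang 2.622 r 0.0444 up -0.0081 tau -0.02
```

Call:
play_rows --commands '[[[0,0,-2.5,0,0,0],[0,0,-2.5,0,0,0],[0,0,-3,0,0,0],[0,0,-3,0,0,0],[0,0,0,0,0,0],[0,0,0,0,0,0]]]'

```text
clock: 13.92
eef_pos: [0.6395, -0.0689, 0.2751]
eef_rot: [0.58, 0.757, -0.109, -0.281]
force: [-0.4, 0.2, -1.0]
finger_gap: 0.0203
grasp_force: 0.0
```

```bash
python3 w.py 2.594 pics/w3.png
python3 - <<'E'
from h import *
s=cam("side");t=cam("top")
cv2.imwrite("pics/c2.png",np.hstack([cv2.resize(s[0][130:260,270:400],(400,400),interpolation=2),cv2.resize(t[0][135:265,305:435],(400,400),interpolation=2)]))
E
```

```text
(no output)
```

View pics/w3.png

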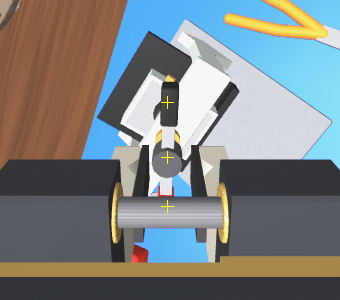

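View pics/c2.png

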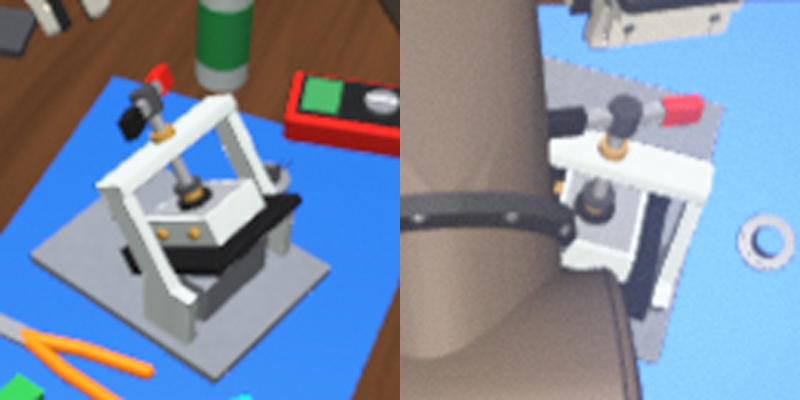

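The views show the case unmoved with the foot on it, and the bar at about 2.62 rad. I estimate 39–47 N, so I'll take the red end and measure the torque once more with a small, clean push.

Call:
play_rows --commands '[[[-0.067,-0.775,0,0,0,-0.173],[-0.067,-0.775,0,0,0,-0.173],[-0.067,-0.775,0,0,0,-0.173],[-0.067,-0.775,0,0,0,-0.173],[-0.067,-0.775,0,0,0,-0.173],[-0.067,-0.775,0,0,0,-0.173],[-0.067,-0.775,0,0,0,-0.173],[-0.067,-0.775,0,0,0,-0.173],[-0.067,-0.775,0,0,0,-0.173]]]'

```text
clock: 15.2
eef_pos: [0.6102, -0.1246, 0.2845]
eef_rot: [-0.122, 0.946, 0.12, -0.276]
force: [0.0, 0.4, 0.0]
finger_gap: 0.0203
grasp_force: 0.0
```

Call:
play_rows --commands '[[[-0.067,-0.775,0,0,0,-0.173],[-0.067,-0.775,0,0,0,-0.173],[-0.067,-0.775,0,0,0,-0.173],[-0.067,-0.775,0,0,0,-0.173],[-0.067,-0.775,0,0,0,-0.173],[-0.067,-0.775,0,0,0,-0.173],[-0.067,-0.775,0,0,0,-0.173],[-0.067,-0.775,0,0,0,-0.173],[-0.067,-0.775,0,0,0,-0.173],[0,0,0,0,0,0],[0,0,0,0,0,0]]]'

```text
clock: 16.58
eef_pos: [0.6539, -0.154, 0.2496]
eef_rot: [0.748, -0.592, -0.279, 0.114]
force: [-0.8, -0.5, 0.5]
finger_gap: 0.0205
grasp_force: 0.0
```

```bash
python3 go.py -.52 .0;python3 w.py -.52 pics/w4.png
```

```text
q [-0.03  0.74  0.62 -0.16 -2.04  0.23] clk 16.575 gap 0.0204988866506818 F [-0.76 -0.49  0.55]
shift cm [-0.05  0.09 10.14] rotvec [ 0.    -0.001 -0.005]
```

View pics/w4.png

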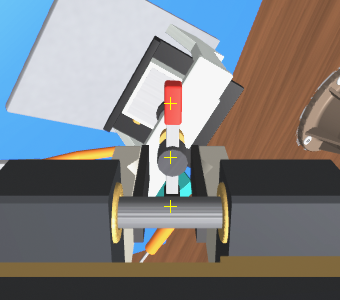

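The red grip at (173,103) sits about 3 px ahead of the mark, so the bar is at about -0.47 rad. I'll descend, then feel gently.

Call:
play_rows --commands '[[[-0.05,0.3,2,0,0,0.045],[0,0,3,0,0,0],[0,0,3,0,0,0],[0,0,1.7,0,0,0],[0,0,1.2,0,0,0],[0,0,0,0,0,0],[0,0,0,0,0,0]]]'

```text
clock: 17.5
eef_pos: [0.5922, -0.1372, 0.1626]
eef_rot: [0.736, -0.607, -0.275, 0.119]
force: [0.4, -0.2, -0.1]
finger_gap: 0.0205
grasp_force: 0.0
```

```bash
python3 st.py
```

```text
clk 17.5 q [-0.01  0.68  0.3  -0.16 -1.78  0.21] F tool [ 0.23 -0.35 -0.18] M tool [1.602 0.808 0.004] toolang -0.474 posang -0.482 r 0.0452 up -0.0065 tau 0.016
```

Call:
play_rows --commands '[[[0,0.18,0,0,0,0.04],[0,0.18,0,0,0,0.04]]]'

```text
clock: 17.75
eef_pos: [0.59, -0.1376, 0.1639]
eef_rot: [0.711, -0.637, -0.27, 0.129]
force: [4.9, 1.6, -4.3]
finger_gap: 0.0201
grasp_force: 3.1
```

```bash
python3 st.py
```

```text
clk 17.75 q [-0.01  0.67  0.29 -0.16 -1.78  0.13] F tool [-0.44 -6.57  1.11] M tool [ 3.977  0.384 -0.087] toolang -0.393 posang -0.426 r 0.045 up -0.0066 tau 0.297
```

The clean push reads 0.30 N m against the running friction of 0.16–0.18, so about 0.12 N m more. That means the foot holds firmly (about 45–55 N), so I stop and let go.

Call:
play_rows --commands '[[[0,-0.3,0,0,0,-0.06],[0,0,0,0,0,0],[0,0,-2.5,0,0,0],[0,0,-3,0,0,0],[0,0,-3,0,0,0],[0,0,-3,0,0,0],[0,0,-2,0,0,0],[0,0,0,0,0,0],[0,0,0,0,0,0],[0,0,0,0,0,0]]]'

```text
clock: 19.0
eef_pos: [0.665, -0.1587, 0.2722]
eef_rot: [0.729, -0.614, -0.275, 0.122]
force: [-0.1, -0.3, 0.3]
finger_gap: 0.0204
grasp_force: 0.0
```

```bash
python3 st.py
python3 - <<'E'
from h import *
s=cam("side"); cv2.imwrite("pics/s9.png",s[0]); a=cv2.imread("pics/side0.png")
d=np.abs(s[0].astype(int)-a).max(2)>60
n,l,st,c=cv2.connectedComponentsWithStats(d[100:400,150:420].astype(np.uint8))
print([(x[0]+150,x[1]+100,x[2],x[3],x[4]) for x in st[1:] if x[4]>12])
E
```

```text
clk 19.0 q [-0.03  0.76  0.7  -0.17 -2.1   0.16] F tool [ 0.22  0.31 -0.18] M tool [1.667 0.835 0.007] toolang -0.454 posang -0.464 r 0.0451 up 0.1268 tau -0.014
[(np.int32(258), np.int32(100), np.int32(8), np.int32(4), np.int32(16)), (np.int32(275), np.int32(100), np.int32(22), np.int32(20), np.int32(178)), (np.int32(298), np.int32(100), np.int32(13), np.int32(15), np.int32(132)), (np.int32(351), np.int32(100), np.int32(69), np.int32(83), np.int32(2372)), (np.int32(317), np.int32(148), np.int32(20), np.int32(15), np.int32(155)), (np.int32(389), np.int32(156), np.int32(11), np.int32(11), np.int32(67)), (np.int32(297), np.int32(162), np.int32(21), np.int32(16), np.int32(191)), (np.int32(326), np.int32(183), np.int32(13), np.int32(16), np.int32(101)), (np.int32(409), np.int32(184), np.int32(5), np.int32(6), np.int32(19))]
```

The only changes in the image are the arm, the handle and the foot. Nothing else moved.

```bash
python3 -c "
from cell import *
print(sign_off())"
```

```text
the job is handed in; nothing more can be done
None
```

I wound the clamp clockwise from the red end, then the black, until the handle went clearly heavier (about 0.12 N m over its running friction, roughly 45–55 N on the case), then let go and handed the job in at 19 s, with no movement of the case or the other things visible in the side camera.

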